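# Unlock the bench reader and hold its cassette lifted free

## Robot

A 7-joint arm with a two-finger parallel gripper is mounted at the origin on a cart in front of the work surface, level with it; the furniture and walls round the work are solid. World frame = base frame: x ahead of the robot, y to its left, z up, the work surface at z = 0. Lengths are in mm, angles in rad, forces in N, time in s.
With the tool pointing down it reaches from about 375 to 925 mm from the base axis. Payload 3.1 kg.
Tool frame: the origin (TCP) lies at the very end of the fingers, on their centre line; the grasp point (between the pads) lies bot.grasp_offset behind it (bot.grasp_offset is the distance from the TCP to the grasp point, in mm); z points along the fingers, y is the line along which they close (so a half turn about z gives the same grasp; the last joint's range is limited). The gripper opens to 85 mm and grips with 20 to 120 N. Pads are 22 mm wide; open, the fingers measure 114 mm over their backs; the gripper's body (76 mm by 85 mm) begins 54 mm behind the grasp point. The pads swing forward as they close: fully open they stand 13 mm farther back than shut.
Start: joints at [-1.346, 0.383, 0.044, 1.598, -0.018, 1.161, -0.05], TCP at [206.173, 616.438, 231.269] pointing down, gripper open.
Joint ranges: [-2.61, 2.61], [-0.41, 2.15], [-1.48, 1.57], [0, 2.5], [-1.57, 4.71], [0.05, 1.97], [-2.85, 2.85]. Speed limits (rad/s): [2.79, 2.79, 3.14, 3.14, 3.14, 3.14, 3.14].

## Interface

Orientations are given as a rotation vector (axis times angle).
In Python, from station import bot gives the robot as it stands. The module is installed in compiled form; this text tells all that it offers.
- The arm moves only by the tool arm_command, never from a script. Its argument "steps" is a list of rows, each an object of numbers: "x", "y", "z": the shift along the world's x, y, z each as a share of 0.4 m, from -1 to 1; "spin": the turn about the world's z as a share of 180 degrees, from -1 to 1. A call has 1 to 10 rows; each row shifts and turns the commanded pose from where the row before left it; what a row does not reach is not made up. A row lasts 1/12 s, in which the tool goes at most 41.7 mm and 7.16 degrees, less where a joint would pass 70% of its speed; a pose out of reach is approached as far as the arm can. A call with a number of a shift or a turn outside -1 to 1 is refused whole. A call with a gripper value outside its range is refused whole. "gripper" is the opening, from -1 (shut) to 1 (fully open), set as the call begins (left out, the last holds). The fingers move at their own pace and stop on an object; "grip_force" is the grip in N (left out, the last holds). Time passes only in rows, so rows that do not move let the fingers close. It gives the time, the measured TCP pose, the force, the opening and the grip force at its end, in the units of the state.
- bot.get_obs(): the state, without advancing time (a new reading comes with each control period).
- bot.capture(name): name is "side" or "top" or "wrist"; returns a dict with "pixels" (384x512x3 uint8, red, green, blue), "intrinsics" (3x3 intrinsics, pixels), "rvec" (rotation vector, rad) and "tvec" (3), from world to camera coordinates, as OpenCV has them; the wrist camera has in their place "mount" (4x4, takes a point from camera to tool coordinates, whose origin is the TCP and whose axes are the flange's). Camera axes: x right, y down, z forward; pixel columns grow to the right and rows downward; lengths in mm; the calibration is good to about 2 mm. A picture is of the moment at which its call begins: read the wrist's pose just before it. There is no depth.
- bot.sign_off(): hands the job in; it is judged then, once.
The state is a dict: "t": time; "joints": joint angles; "qvel": joint speeds; "effort": joint torques, N m; "ee_pos": TCP position; "ee_rot": TCP orientation; "force": force on the tool from outside, world axes, zero at the start; "wrist_torque": the same for the moment, N m; "opening": opening from 0.0 (shut) to 1.0 (fully open); "grip_force": force on a finger pad.
Only numpy, scipy, OpenCV 4.12 (cv2) and the standard library are available. Lean on these libraries where they do the work, as an engineer would, in place of code of your own. Each camera call takes 0.05 s, during which the arm holds its last target. There are 200 camera calls.

## Task

Take the reagent cassette out of the bench reader: turn the lock knob clockwise until it clicks over its detent and its tongue has swung off the cassette, then pinch the two ribbed catches on the cassette's sides together and lift the cassette straight up, about 15 cm, clear of the reader. Finish holding it there, level and still, with both catches pinched in your fingers; do not put it down, and leave the bottle, the pot and the carton beside the reader where they stand.

Things in the scene. Friction and masses are not known exactly. Their poses are not given: they have to be found in the camera images.
- reader: Bench reader, a white box 140 (x) x 210 (y) x 55 mm high, fixed to the cart; place and heading vary. Origin: centre of its underside; x points to its back, y to its left, z up. On its top: the lock knob at x 0, y -58 mm; the cassette in an open well centred at x 0, y +40 mm. All heights given for the other things are above the reader's underside.
- knob_grip (a point): On the lock knob's axis, height 92 mm, inside its upright grip bar: 42 mm long (point's y), 12 mm thick (point's x: pinch along x), heights 71 to 105 mm; round skirt 42 mm wide below. A steel tongue (14 mm wide, top at 70 mm) reaches 66 mm from the axis along the point's +y, over the cassette's shoulder while locked. The point turns with the knob.
- lock_knob (a joint): Turn of the lock knob, rad, growing clockwise seen from above: 0 to 0.2 locked (at 0 the tongue lies along the reader's +y), stops at 0 and 1.3. A sprung plunger resists from about 0.25 (peak about 0.15 N m) up to its crest at 0.6, then clicks and drives the knob on to about 0.95. The tongue is off the cassette from 0.75; open is anything beyond 0.85.
- cassette_mid (a point): Centre of the cassette (0.17 kg), 52 mm above its underside, height 62 mm when seated; axes then as the reader's. Foot 58 (x) x 88 (y) mm in the well, 2 mm play, shoulders at height 62 mm; on it a grip tower 35 (x) x 40 (y) mm, top at height 114 mm. Sprung ribbed catches stand at the tower's -x and +x sides; unless both are pinched in, their teeth hook under the well's rim.
- catch_near_pad (a point): Middle of the outer face of the catch pad on the cassette's -x side (reader's front side), height 85 mm when seated. The pad is 26 mm wide (y), free to the fingers from height 62 to 112 mm. The two pads' outer faces are 58 mm apart at rest, 44 mm pinched fully in.
- catch_far_pad (a point): The same on the cassette's +x side.
- catch_near (a joint): How far the near catch is pressed in, m: 0 at rest, 0.007 fully in; its tooth clears the rim from 0.0035 (a little more if the cassette sits off-centre). The spring takes 4 N to start and 8 N fully in.
- catch_far (a joint): The same for the far catch.
- saline_bottle: White bottle, 45 mm diameter, 126 mm high, bystander; origin at the centre of its underside.
- gel_pot: Blue pot with white cap, 43 mm diameter, 60 mm high, bystander; origin at the centre of its underside.
- lancet_carton: Small upright carton 31 x 47 x 72 mm, bystander; origin at the centre of its underside.

How it is judged:
By the outcome, as a careful person would: the job done as asked, in the order asked, and still so for the second after the job is handed in, while the arm keeps its last pose, push and grip.
It also fails if it takes over 48 s, if anything falls off the work surface, if the arm or the gripper's body presses on something with over 40 N, if the wrist force passes 120 N, or if a joint passes its speed limit or range.

## Working session

There is one attempt and no reset: what is moved stays moved. The work goes in short steps, Python scripts to look and compute and a tool call to move; the robot and the scene stay as the last step left them, time stands still between calls to the robot, and variables do not carry over. Pictures are saved under pics/ and viewed, at most 10 in all, crops included, and the job is handed in when it is done.

Besides the shell and the picture viewer there is one more tool, called after ">>>" as name([rows], argument=value, ...), one row to a line, values as JSON. arm_command: Moves the arm, as the interface text tells. Its arguments: {"type":"object","properties":{"steps":{"type":"array","items":{"type":"object","properties":{"x":{"type":"number","minimum":-1,"maximum":1},"y":{"type":"number","minimum":-1,"maximum":1},"z":{"type":"number","minimum":-1,"maximum":1},"spin":{"type":"number","minimum":-1,"maximum":1}}}},"gripper":{"type":"number"},"grip_force":{"type":"number"}},"required":["steps"]}

```bash
mkdir -p pics; python3 - <<'E'
from station import bot
import cv2,numpy as np
print(bot.get_obs(),bot.grasp_offset)
ims=[]
for n in("side","top"):
    c=bot.capture(n);cv2.imwrite(f"pics/{n}0.png",c["pixels"][:,:,::-1]);np.savez(f"pics/{n}0.npz",**c)
    print(n,c["intrinsics"],c["rvec"],c["tvec"])
E
```

```text
{'t': 0.0, 'joints': array([-1.34580565,  0.38385609,  0.04381449,  1.59959854, -0.01787027,
        1.16119558, -0.04991041]), 'qvel': array([ 5.28235059e-04,  6.49187430e-04,  2.07445736e-03, -2.09850600e-04,
       -3.04808603e-04,  1.22724412e-03,  5.90225081e-05]), 'effort': array([ 2.22040953e-04, -4.33445406e+01,  1.02452450e+00, -2.49519235e+01,
        1.04739581e-02,  1.11320938e-02, -2.00878793e-05]), 'ee_pos': array([205.88966866, 615.52333795, 229.86186463]), 'ee_rot': array([-0.50464362, -3.10052474,  0.00416592]), 'force': array([ 0.170765  ,  1.06351009, -0.1093538 ]), 'wrist_torque': array([ 0.01407777, -0.02279056,  0.0052898 ]), 'grip_force': 0.0, 'opening': 1.0019373099238547} 18.700000000000003
side [[353.25301935   0.         255.93244863]
 [  0.         353.25301935 188.80138352]
 [  0.           0.           1.        ]] [ 2.08712996 -0.19878192  0.12014345] [-496.16340565   62.33742146  939.05329432]
top [[455.78217037   0.         252.26178683]
 [  0.         455.78217037 187.52371   ]
 [  0.           0.           1.        ]] [ 2.02829652 -2.18064755  0.24286652] [-115.57090465  526.85416429  970.97249124]
```

View pics/side0.png

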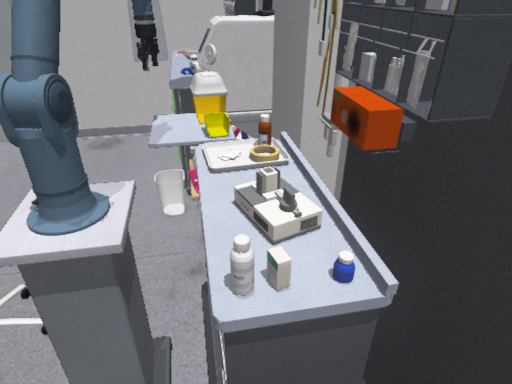

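View pics/top0.png

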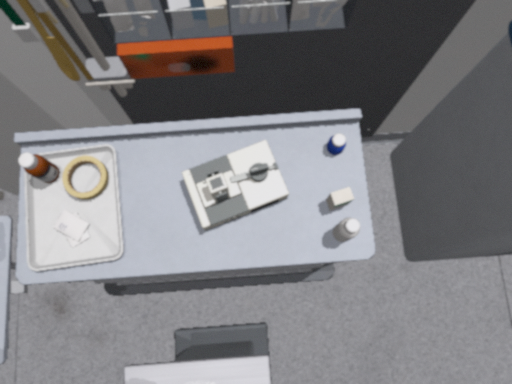

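The side view shows the reader at about (277,205), the bottle at (242,265), the carton at (279,268) and the pot at (344,267). In the top view the reader is at (235,185), the knob at (258,172) and the cassette at (215,187). I'll zoom in on both.

```bash
cat > h.py <<'E'
import numpy as np,cv2
from scipy.spatial.transform import Rotation as R
def ray(c,uv):
    K=c["intrinsics"];Rm=R.from_rotvec(np.ravel(c["rvec"])).as_matrix();t=np.ravel(c["tvec"])
    d=Rm.T@np.linalg.solve(K,[uv[0],uv[1],1.]);return -Rm.T@t,d
def onz(c,uv,z):
    o,d=ray(c,uv);return o+d*(z-o[2])/d[2]
def proj(c,p):
    return cv2.projectPoints(np.array(p,float).reshape(-1,3),np.ravel(c["rvec"]),np.ravel(c["tvec"]),c["intrinsics"],None)[0].reshape(-1,2)
def tri(c1,u1,c2,u2):
    o1,d1=ray(c1,u1);o2,d2=ray(c2,u2);s=np.linalg.lstsq(np.c_[d1,-d2],o2-o1,rcond=None)[0]
    a,b=o1+d1*s[0],o2+d2*s[1];return (a+b)/2,np.linalg.norm(a-b)
E
python3 - <<'E'
from h import *
t=cv2.imread("pics/top0.png")[130:240,170:300];s=cv2.imread("pics/side0.png")[160:245,225:330]
a=cv2.resize(t,None,fx=5,fy=5,interpolation=2)
cv2.imwrite("pics/topz.png",a)
cv2.imwrite("pics/sidez.png",cv2.resize(s,None,fx=6,fy=6,interpolation=2))
T=np.load("pics/top0.npz")
for uv in[(235,185),(258,172),(215,187),(337,145),(340,198),(348,229)]: print(uv,onz(T,uv,60))
E
```

```text
(235, 185) [ 525.56952463 -114.84539311   60.        ]
(258, 172) [ 552.08569638 -168.97875772   60.        ]
(215, 187) [524.21705361 -69.49123486  60.        ]
(337, 145) [ 603.0278413 -355.4713129   60.       ]
(340, 198) [ 478.55853982 -348.07408762   60.        ]
(348, 229) [ 407.74742902 -357.692357     60.        ]
```

View pics/topz.png

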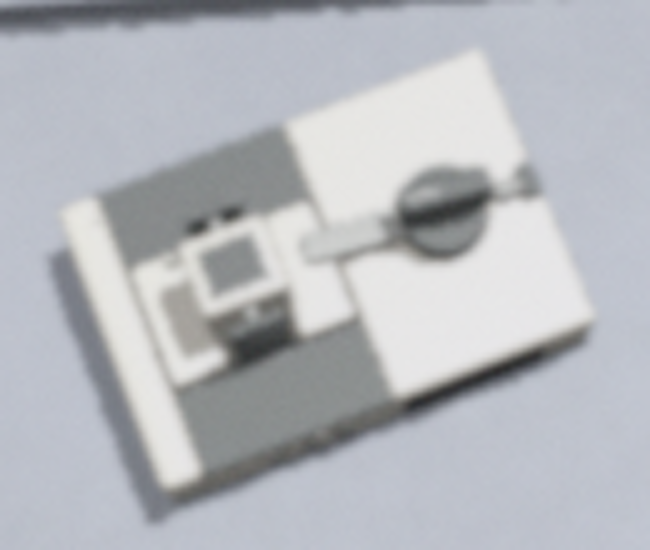

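View pics/sidez.png

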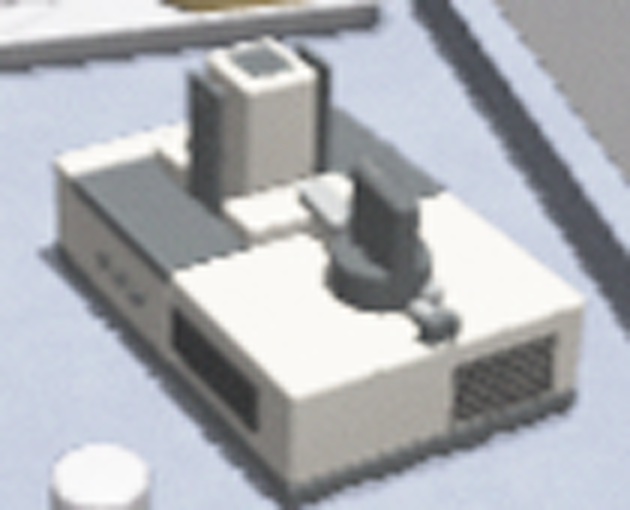

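The top crop shows the knob at (445,210), its tongue tip at (310,248), the tower top at (235,265) and the reader's corners at (62,212), (480,50), (592,322) and (165,490). The side crop shows the same tower top at (262,62) and the front-right corner at (292,397).

```bash
python3 - <<'E'
from h import *
T=np.load("pics/top0.npz");S=np.load("pics/side0.npz")
tp=lambda u,v:(u/5+170-.4,v/5+130-.4); sp=lambda u,v:(u/6+225-.4,v/6+160-.4)
for n,a,b in[("FR",(592,322),(292,397)),("BR",(480,50),(582,300)),("FL",(165,490),(58,163)),("tower",(235,265),(262,62)),("tongue",(308,248),(312,185))]:
    print(n,tri(T,tp(*a),S,sp(*b)))
P=np.array([onz(T,tp(*c),55)[:2] for c in[(62,212),(480,50),(592,322),(165,490)]])
c=P.mean(0);yv=(P[0]+P[3]-P[1]-P[2])/2;print(P,c,np.linalg.norm(yv),np.degrees(np.arctan2(-yv[0],yv[1])))
xv=(P[0]+P[1]-P[2]-P[3])/2;print(np.linalg.norm(xv),np.degrees(np.arctan2(xv[1],xv[0])))
yaw=np.arctan2(-yv[0],yv[1]);ex=np.array([np.cos(yaw),np.sin(yaw)]);ey=np.array([-ex[1],ex[0]])
k=c-58*ey;m=c+40*ey;print("knob",k,"cas",m,"tongue tip world",onz(T,tp(308,248),70)-np.r_[k,0],"tower",onz(T,tp(235,265),114))
from station import bot
o=bot.get_obs();w=bot.capture("wrist");print(R.from_rotvec(o["ee_rot"]).as_matrix().round(3),w["mount"].round(3),w["intrinsics"])
E
```

```text
FR (array([ 498.53238466, -233.12261812,   54.55893388]), np.float64(2.448571926284733))
BR (array([ 629.28692768, -192.50394344,   56.25835125]), np.float64(0.04277658549124706))
FL (array([436.8890643 , -36.37582745,  52.11227809]), np.float64(3.2269180813306737))
tower (array([521.30985499, -77.35645098, 115.83493959]), np.float64(1.536646203380169))
tongue (array([ 537.52105428, -107.51106235,   70.80169705]), np.float64(1.068259850785642))
[[ 566.01555976    4.25254449]
 [ 629.73415382 -192.5752263 ]
 [ 497.197225   -232.93897676]
 [ 434.84316264  -36.62052315]] [ 531.9475253  -114.47054543] 206.4329603321772 17.779811851020074
137.96922591564382 17.12167910566087
knob [ 549.65839391 -169.70029406] cas [519.73313316 -76.38106362] tongue tip world [-12.48398502  62.27243961  70.        ] tower [520.97187627 -77.1639837  114.        ]
[[-0.948  0.317 -0.001]
 [ 0.317  0.948 -0.002]
 [-0.    -0.002 -1.   ]] [[-1.00000e-03 -9.66000e-01 -2.59000e-01  6.50420e+01]
 [ 1.00000e+00 -2.00000e-03 -0.00000e+00  8.30000e-01]
 [-0.00000e+00 -2.59000e-01  9.66000e-01 -1.42535e+02]
 [ 0.00000e+00  0.00000e+00  0.00000e+00  1.00000e+00]] [[322.1842749    0.         251.74861214]
 [  0.         322.1842749  198.29657145]
 [  0.           0.           1.        ]]
```

>>> arm_command([
  {"x":0.042,"y":-0.094,"spin":-0.0167},
  {"x":0.042,"y":-0.094,"spin":-0.0167},
  {"x":0.042,"y":-0.094,"spin":-0.0167},
  {"x":0.042,"y":-0.094,"spin":-0.0167},
  {"x":0.042,"y":-0.094,"spin":-0.0167},
  {"x":0.042,"y":-0.094,"spin":-0.0167},
  {"x":0.042,"y":-0.094,"spin":-0.0167},
  {"x":0.042,"y":-0.094,"spin":-0.0167},
  {"x":0.042,"y":-0.094,"spin":-0.0167},
  {"x":0.042,"y":-0.094,"spin":-0.0167},
], gripper=1)

```text
invalid input at $.steps[0]: expected keys x, y, z, spin
```

>>> arm_command([
  {"x":0.042,"y":-0.094,"spin":-0.0167},
  {"x":0.042,"y":-0.094,"spin":-0.0167},
  {"x":0.042,"y":-0.094,"spin":-0.0167},
  {"x":0.042,"y":-0.094,"spin":-0.0167},
  {"x":0.042,"y":-0.094,"spin":-0.0167},
  {"x":0.042,"y":-0.094,"spin":-0.0167},
  {"x":0.042,"y":-0.094,"spin":-0.0167},
  {"x":0.042,"y":-0.094,"spin":-0.0167},
  {"x":0.042,"y":-0.094,"spin":-0.0167},
  {"x":0.042,"y":-0.094,"spin":-0.0167},
])

```text
invalid input at $.steps[0]: expected keys x, y, z, spin
```

>>> arm_command([
  {},
  {},
  {},
])

```text
invalid input at $.steps[0]: expected keys x, y, z, spin
```

```bash
cat >> h.py <<'E'
def wcam(bot):
    o=bot.get_obs();w=bot.capture("wrist")
    M=np.eye(4);M[:3,:3]=R.from_rotvec(o["ee_rot"]).as_matrix();M[:3,3]=o["ee_pos"]
    V=np.linalg.inv(M@w["mount"])
    return dict(pixels=w["pixels"],intrinsics=w["intrinsics"],rvec=R.from_matrix(V[:3,:3]).as_rotvec(),tvec=V[:3,3]),o
def yaw(o):
    y=R.from_rotvec(o["ee_rot"]).as_matrix()[:,1];return np.degrees(np.arctan2(y[1],y[0]))
E
python3 - <<'E'
from h import *
from station import bot
c,o=wcam(bot);np.savez("pics/w1.npz",**c)
cv2.imwrite("pics/w1.png",cv2.resize(c["pixels"][:,:,::-1],(768,576),interpolation=2));print(o["t"],o["ee_pos"],yaw(o),o["joints"])
E
```

```text
0.15 [205.93257161 615.71473453 230.15282843] 71.51017583864201 [-1.34580787  0.38366966  0.04383544  1.59923124 -0.017928    1.16122756
 -0.04989261]
```

View pics/w1.png

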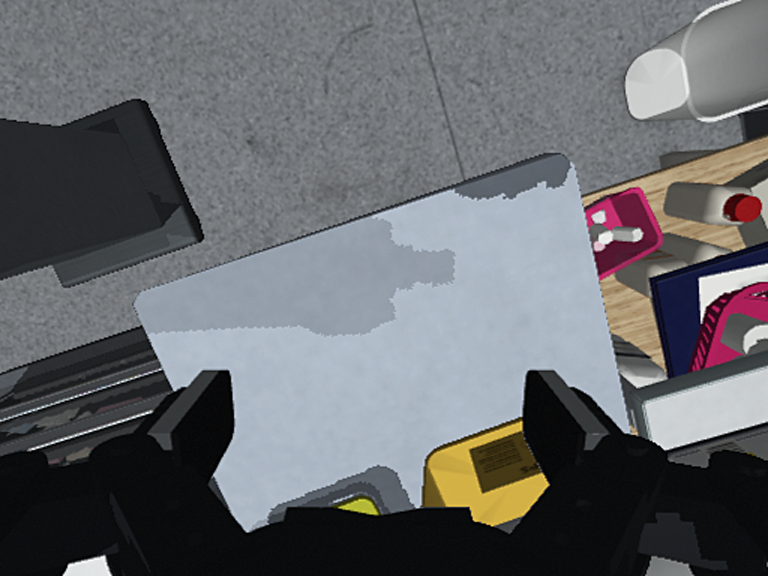

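The arm did not move: every row needs all four keys. This wrist view is still over the side table.

>>> arm_command([
  {"x":0.042,"y":-0.094,"z":0,"spin":-0.0167},
  {"x":0.042,"y":-0.094,"z":0,"spin":-0.0167},
  {"x":0.042,"y":-0.094,"z":0,"spin":-0.0167},
  {"x":0.042,"y":-0.094,"z":0,"spin":-0.0167},
  {"x":0.042,"y":-0.094,"z":0,"spin":-0.0167},
  {"x":0.042,"y":-0.094,"z":0,"spin":-0.0167},
  {"x":0.042,"y":-0.094,"z":0,"spin":-0.0167},
  {"x":0.042,"y":-0.094,"z":0,"spin":-0.0167},
  {"x":0.042,"y":-0.094,"z":0,"spin":-0.0167},
  {"x":0.042,"y":-0.094,"z":0,"spin":-0.0167},
], gripper=1)

```text
t: 1.03
ee_pos: [374.5, 238.4, 231.3]
ee_rot: [-1.295, -2.862, -0.001]
force: [0.4, 0.5, 0.1]
opening: 1.004
grip_force: 0.0
```

>>> arm_command([
  {"x":0.042,"y":-0.094,"z":0,"spin":-0.0167},
  {"x":0.042,"y":-0.094,"z":0,"spin":-0.0167},
  {"x":0.042,"y":-0.094,"z":0,"spin":-0.0167},
  {"x":0.042,"y":-0.094,"z":0,"spin":-0.0167},
  {"x":0.042,"y":-0.094,"z":0,"spin":-0.0167},
  {"x":0.042,"y":-0.094,"z":0,"spin":-0.0167},
  {"x":0.042,"y":-0.094,"z":0,"spin":-0.0167},
  {"x":0.042,"y":-0.094,"z":0,"spin":-0.0167},
  {"x":0.042,"y":-0.094,"z":0,"spin":-0.0167},
  {"x":0.042,"y":-0.094,"z":0,"spin":-0.0167},
])

```text
t: 1.87
ee_pos: [542.6, -137.2, 231.4]
ee_rot: [1.992, 2.429, 0.001]
force: [1.2, 0.0, -0.4]
opening: 0.998
grip_force: 0.0
```

>>> arm_command([
  {"x":0,"y":0,"z":0,"spin":0},
  {"x":0,"y":0,"z":0,"spin":0},
  {"x":0,"y":0,"z":0,"spin":0},
])

```text
t: 2.12
ee_pos: [541.8, -135.3, 230.8]
ee_rot: [-1.99, -2.43, 0.001]
force: [0.7, 1.0, 0.5]
opening: 0.997
grip_force: 0.0
```

```bash
python3 - <<'E'
from h import *
from station import bot
c,o=wcam(bot);np.savez("pics/w2.npz",**c)
cv2.imwrite("pics/w2.png",cv2.resize(c["pixels"][:,:,::-1],(768,576),interpolation=2));print(o["t"],o["ee_pos"],yaw(o),o["joints"])
E
```

```text
2.1167 [ 541.77109736 -135.30623301  230.77952643] 11.368776186552589 [-0.48637894  0.25880674  0.76576429  1.84961655 -0.1992207   1.11274046
  0.55018669]
```

View pics/w2.png

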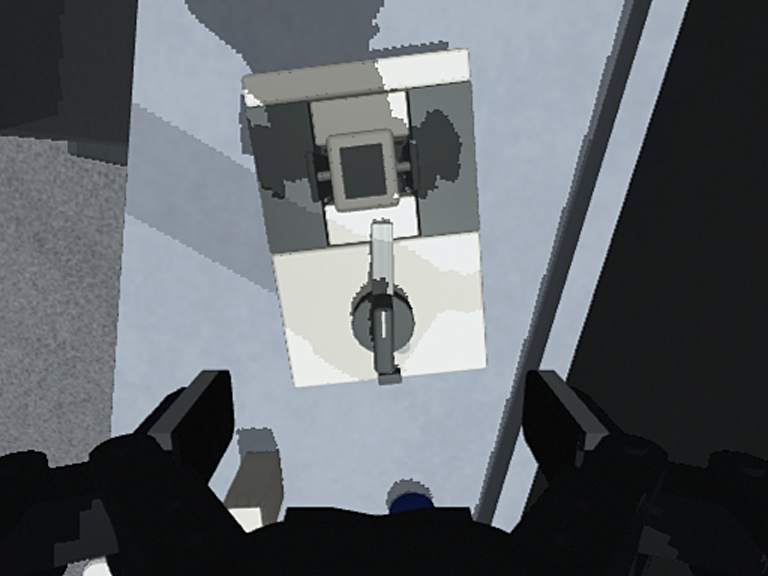

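The wrist view (enlarged 1.5×) shows the skirt centre at (383,320), the bar's top from (382,298) to (384,373), the tongue tip at (381,222) and the tower top centre at (364,171). The reader's corners are at (243,82), (469,50), (486,366) and (296,387).

```bash
python3 - <<'E'
from h import *
T=np.load("pics/top0.npz");S=np.load("pics/side0.npz");W=np.load("pics/w2.npz")
tp=lambda u,v:(u/5+170-.4,v/5+130-.4); sp=lambda u,v:(u/6+225-.4,v/6+160-.4); wp=lambda u,v:(u/1.5-.17,v/1.5-.17)
for n,a,b in[("FR",(592,322),(296,387)),("BR",(480,50),(486,366)),("BL",(62,212),(469,50)),("FL",(165,490),(243,82)),("tower",(235,265),(364,171)),("tip",(305,250),(381,222))]:
    print(n,tri(T,tp(*a),W,wp(*b)), onz(W,wp(*b),{"tower":114,"tip":70}.get(n,55)))
print("towerSW",tri(S,sp(262,62),W,wp(364,171)))
print("bar ends z105",[onz(W,wp(*p),105) for p in[(382,305),(384,373)]],"skirt",onz(W,wp(383,320),71),onz(T,tp(443,212),71))
print("bar edges",[onz(W,wp(*p),105) for p in[(374,340),(393,340)]])
P=np.array([onz(W,wp(*q),55)[:2] for q in[(469,50),(486,366),(296,387),(243,82)]])
c=P.mean(0);yv=(P[0]+P[3]-P[1]-P[2])/2;y=np.arctan2(-yv[0],yv[1]);ex=np.array([np.cos(y),np.sin(y)]);ey=np.array([-ex[1],ex[0]])
print(c,np.degrees(y),"knob",c-58*ey,"cas",c+40*ey)
print("well",[onz(W,wp(*p),55) for p in[(312,100),(408,90),(328,246),(420,236)]])
E
```

```text
FR (array([ 499.82688362, -234.33542848,   46.19480408]), np.float64(1.9438006709009021)) [ 501.36162623 -230.57033396   55.        ]
BR (array([ 635.03565642, -193.3741442 ,   40.60806965]), np.float64(0.8360741819402331)) [ 630.89901172 -188.13283254   55.        ]
BL (array([568.88373558,   6.86961576,  49.55659578]), np.float64(4.434746062392127)) [569.48986088   7.44099976  55.        ]
FL (array([436.16165276, -35.71608489,  45.8715379 ]), np.float64(0.041619403891114765)) [438.76960587 -36.70712816  55.        ]
tower (array([522.78424362, -74.92843092, 104.72206747]), np.float64(3.389079618313554)) [522.58697667 -73.20015437 114.        ]
tip (array([ 538.66841274, -104.35954915,   57.44624539]), np.float64(2.963060455630799)) [ 537.57139003 -101.79266416   70.        ]
towerSW (array([522.80825394, -73.25782742, 113.86340765]), np.float64(0.4637805001547316))
bar ends z105 [array([ 546.61868329, -144.72595287,  105.        ]), array([ 556.17869727, -186.03642529,  105.        ])] skirt [ 551.42576516 -164.01574097   71.        ] [ 549.17035679 -169.09727241   71.        ]
bar edges [array([ 546.23642736, -166.63345651,  105.        ]), array([ 557.20119578, -164.44108651,  105.        ])]
[ 535.13002618 -111.99232373] 17.662065365736726 knob [ 552.7273568  -167.25835267] cas [522.99393609 -73.87782101]
well [array([481.66169073, -38.59297265,  55.        ]), array([538.3299156 , -21.47698786,  55.        ]), array([ 506.62057087, -125.71476579,   55.        ]), array([ 564.98425129, -107.29412172,   55.        ])]
```

>>> arm_command([
  {"x":0.006,"y":-0.0195,"z":-0.0625,"spin":0.001},
  {"x":0.006,"y":-0.0195,"z":-0.0625,"spin":0.001},
  {"x":0.006,"y":-0.0195,"z":-0.0625,"spin":0.001},
  {"x":0.006,"y":-0.0195,"z":-0.0625,"spin":0},
  {"x":0,"y":0,"z":0,"spin":0},
  {"x":0,"y":0,"z":0,"spin":0},
  {"x":0,"y":0,"z":0,"spin":0},
], gripper=0.2, grip_force=30)

```text
t: 2.75
ee_pos: [552.5, -165.2, 132.3]
ee_rot: [1.976, 2.442, 0.003]
force: [-0.3, 1.4, 0.1]
opening: 0.602
grip_force: 0.0
```

```bash
python3 - <<'E'
from h import *
from station import bot
c,o=wcam(bot);np.savez("pics/w3.npz",**c)
cv2.imwrite("pics/w3.png",cv2.resize(c["pixels"][:,:,::-1],(768,576),interpolation=2));print(o["t"],o["ee_pos"],yaw(o),o["opening"],o["force"])
E
```

```text
2.75 [ 552.54318103 -165.1798224   132.34397434] 12.057038056160094 0.6021267638053779 [-0.32848919  1.35442365  0.14859096]
```

View pics/w3.png

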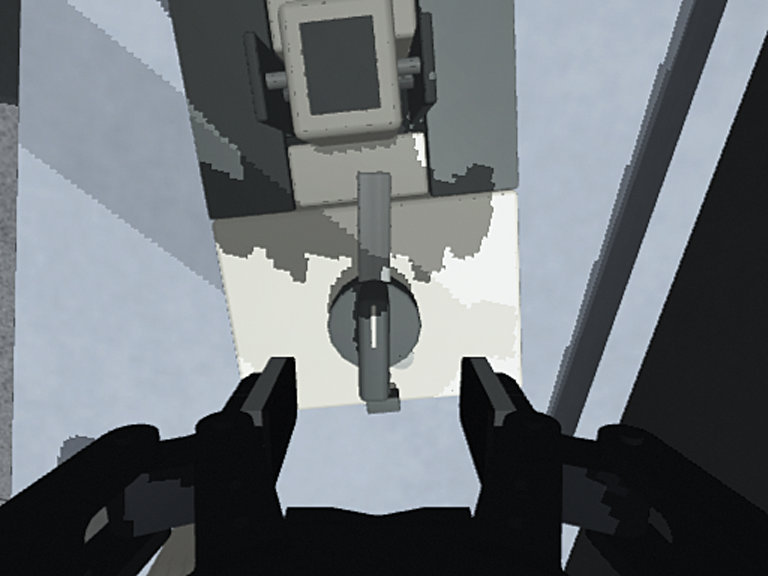

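The wrist view shows the bar and tongue upright at column 374 while the fingers centre on about 378, so I shift about 1.4 mm towards −x and go down.

>>> arm_command([
  {"x":-0.0035,"y":-0.0045,"z":-0.038,"spin":0},
  {"x":0,"y":0,"z":-0.04,"spin":0},
  {"x":0,"y":0,"z":-0.04,"spin":0},
  {"x":0,"y":0,"z":-0.02,"spin":0},
  {"x":0,"y":0,"z":0,"spin":0},
  {"x":0,"y":0,"z":0,"spin":0},
])

```text
t: 3.3
ee_pos: [551.1, -168.1, 77.0]
ee_rot: [1.977, 2.44, 0.002]
force: [-0.0, 0.2, 1.0]
opening: 0.602
grip_force: 0.0
```

>>> arm_command([
  {"x":0,"y":0,"z":0,"spin":0},
  {"x":0,"y":0,"z":0,"spin":0},
  {"x":0,"y":0,"z":0,"spin":0},
  {"x":0,"y":0,"z":0,"spin":0},
  {"x":0,"y":0,"z":0,"spin":0},
  {"x":0,"y":0,"z":0,"spin":0},
  {"x":0,"y":0,"z":0,"spin":0},
  {"x":0,"y":0,"z":0,"spin":0},
], gripper=-1, grip_force=30)

```text
t: 3.97
ee_pos: [551.6, -168.7, 77.2]
ee_rot: [1.977, 2.439, 0.002]
force: [-0.1, 0.2, 5.4]
opening: 0.135
grip_force: 35.8
```

```bash
python3 - <<'E'
from h import *
from station import bot
o=bot.get_obs();print(o["t"],o["ee_pos"],yaw(o),o["opening"],o["force"],o["wrist_torque"],o["joints"])
E
```

```text
3.9667 [ 551.63561406 -168.6872645    77.16925951] 11.935234820314282 0.1348360122799504 [-0.08307725  0.24471664  5.40352775] [ 0.16034906  0.02972342 -0.01731196] [-0.31071904  0.51005705  0.6602562   1.91897211 -0.41172141  0.84770439
  0.7737708 ]
```

>>> arm_command([
  {"x":0,"y":0,"z":0,"spin":-0.02},
  {"x":0,"y":0,"z":0,"spin":-0.02},
  {"x":0,"y":0,"z":0,"spin":-0.02},
  {"x":0,"y":0,"z":0,"spin":-0.02},
  {"x":0,"y":0,"z":0,"spin":-0.02},
  {"x":0,"y":0,"z":0,"spin":-0.02},
  {"x":0,"y":0,"z":0,"spin":-0.02},
  {"x":0,"y":0,"z":0,"spin":-0.02},
])

```text
t: 4.63
ee_pos: [551.0, -168.6, 77.2]
ee_rot: [2.526, 1.868, 0.002]
force: [-0.1, -0.5, 6.9]
opening: 0.134
grip_force: 36.1
```

>>> arm_command([
  {"x":0,"y":0,"z":0,"spin":-0.02},
  {"x":0,"y":0,"z":0,"spin":-0.02},
  {"x":0,"y":0,"z":0,"spin":-0.02},
  {"x":0,"y":0,"z":0,"spin":-0.02},
  {"x":0,"y":0,"z":0,"spin":-0.02},
  {"x":0,"y":0,"z":0,"spin":-0.02},
  {"x":0,"y":0,"z":0,"spin":-0.02},
  {"x":0,"y":0,"z":0,"spin":0},
  {"x":0,"y":0,"z":0,"spin":0},
])

```text
t: 5.38
ee_pos: [550.6, -168.4, 77.2]
ee_rot: [-2.87, -1.275, -0.001]
force: [-1.6, 1.8, 8.5]
opening: 0.139
grip_force: 36.3
```

```bash
python3 - <<'E'
from h import *
from station import bot
o=bot.get_obs();print(o["t"],o["ee_pos"],yaw(o),o["opening"],o["force"],o["wrist_torque"],o["joints"])
E
```

```text
5.3833 [ 550.63311407 -168.43511918   77.15860541] -42.08030652501262 0.1394564750934214 [-1.56528012  1.84980546  8.46772439] [0.32657036 0.39427372 0.02968331] [-0.47013683  0.59424261  0.87986509  1.92584125 -0.58518008  0.89950284
 -0.02709073]
```

>>> arm_command([
  {"x":0,"y":0,"z":0,"spin":0},
  {"x":0,"y":0,"z":0,"spin":0},
  {"x":0,"y":0,"z":0,"spin":0},
  {"x":0,"y":0,"z":0,"spin":0},
  {"x":0,"y":0,"z":0.04,"spin":0},
  {"x":0,"y":0,"z":0.06,"spin":0},
  {"x":0,"y":0,"z":0.1,"spin":0},
  {"x":0,"y":0,"z":0.1,"spin":0},
], gripper=0.2)

```text
t: 6.05
ee_pos: [548.7, -168.2, 195.7]
ee_rot: [-2.869, -1.275, 0.006]
force: [1.6, 0.4, 0.6]
opening: 0.599
grip_force: 0.0
```

>>> arm_command([
  {"x":-0.007,"y":0.0234,"z":0,"spin":0.0332},
  {"x":-0.007,"y":0.0234,"z":0,"spin":0.0332},
  {"x":-0.007,"y":0.0234,"z":0,"spin":0.0332},
  {"x":-0.007,"y":0.0234,"z":0,"spin":0.0332},
  {"x":-0.007,"y":0.0234,"z":0,"spin":0.0332},
  {"x":-0.007,"y":0.0234,"z":0,"spin":0.0332},
  {"x":-0.007,"y":0.0234,"z":0,"spin":0.0332},
  {"x":-0.007,"y":0.0234,"z":0,"spin":0.0332},
  {"x":-0.007,"y":0.0234,"z":0,"spin":0.0332},
  {"x":-0.007,"y":0.0234,"z":0,"spin":0.0332},
], gripper=1)

```text
t: 6.88
ee_pos: [521.8, -74.7, 195.7]
ee_rot: [-1.847, -2.541, 0.001]
force: [0.3, -0.1, 0.4]
opening: 0.999
grip_force: 0.0
```

>>> arm_command([
  {"x":0,"y":0,"z":0,"spin":0},
  {"x":0,"y":0,"z":0,"spin":0},
  {"x":0,"y":0,"z":0,"spin":0},
])

```text
t: 7.13
ee_pos: [522.3, -75.8, 196.0]
ee_rot: [1.857, 2.534, -0.001]
force: [0.5, 0.7, -0.1]
opening: 1.0
grip_force: 0.0
```

```bash
python3 - <<'E'
from h import *
from station import bot
c,o=wcam(bot);np.savez("pics/w4.npz",**c)
cv2.imwrite("pics/w4.png",cv2.resize(c["pixels"][:,:,::-1],(768,576),interpolation=2));print(o["t"],o["ee_pos"],yaw(o),o["opening"],o["force"],o["joints"])
E
```

```text
7.1333 [522.29837194 -75.75318241 196.00079156] 17.522548830426235 1.0001258758009977 [ 0.52171149  0.72072035 -0.09767967] [-0.66405709  0.24294715  0.8315269   1.95717912 -0.20843469  1.02862462
  0.56713517]
```

View pics/w4.png

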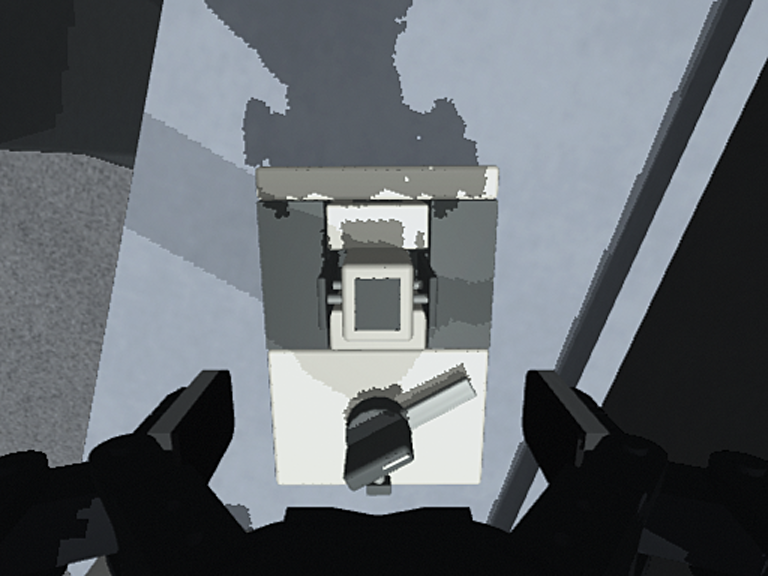

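The knob is open: the tongue now points to (470,385), off the cassette. The tower's top centre is at (378,303) and the catches lie at columns 319 to 437, so they are centred between the fingers (column 378).

```bash
python3 - <<'E'
from h import *
A=np.load("pics/w2.npz");W=np.load("pics/w4.npz");T=np.load("pics/top0.npz")
wp=lambda u,v:(u/1.5-.17,v/1.5-.17)
print(tri(A,wp(364,171),W,wp(378,303)),onz(W,wp(378,303),114),tri(T,(235/5+169.6,265/5+129.6),W,wp(378,303)))
k=onz(W,wp(405,418),70);t=onz(W,wp(467,383),70);d=t-k;print("tongue yaw",np.degrees(np.arctan2(-d[0],d[1])))
Q=[onz(W,wp(*q),55) for q in[(258,200),(497,200),(483,485),(277,485)]];print(Q)
print("catch",[onz(W,wp(*q),108) for q in[(319,310),(437,310)]])
E
```

```text
(array([522.43194597, -73.26318161, 111.45085437]), np.float64(0.1852753938778166)) [522.13287669 -72.61924617 114.        ] (array([523.5901052 , -76.16634594, 101.54368122]), np.float64(0.9100787265736532))
tongue yaw -40.261628132886514
[array([442.66381212, -50.31970849,  55.        ]), array([574.03081674,  -9.05826129,  55.        ]), array([ 633.40380287, -189.29672572,   55.        ]), array([ 500.17114235, -231.1589418 ,   55.        ])]
catch [array([495.73134193, -86.46414207, 108.        ]), array([551.70906565, -68.87977284, 108.        ])]
```

>>> arm_command([
  {"x":0,"y":0.003,"z":-0.06,"spin":0},
  {"x":0,"y":0,"z":-0.06,"spin":0},
  {"x":0,"y":0,"z":-0.06,"spin":0},
  {"x":0,"y":0,"z":-0.06,"spin":0},
  {"x":0,"y":0,"z":-0.05,"spin":0},
  {"x":0,"y":0,"z":-0.03,"spin":0},
  {"x":0,"y":0,"z":0,"spin":0},
  {"x":0,"y":0,"z":0,"spin":0},
])

```text
t: 7.85
ee_pos: [522.3, -74.5, 67.9]
ee_rot: [-1.855, -2.535, 0.002]
force: [0.7, 0.9, -0.4]
opening: 0.998
grip_force: 0.0
```

>>> arm_command([
  {"x":0,"y":0,"z":0,"spin":0},
  {"x":0,"y":0,"z":0,"spin":0},
  {"x":0,"y":0,"z":0,"spin":0},
  {"x":0,"y":0,"z":0,"spin":0},
  {"x":0,"y":0,"z":0,"spin":0},
  {"x":0,"y":0,"z":0,"spin":0},
  {"x":0,"y":0,"z":0,"spin":0},
  {"x":0,"y":0,"z":0,"spin":0},
], gripper=-1, grip_force=40)

```text
t: 8.52
ee_pos: [523.3, -74.2, 70.2]
ee_rot: [1.853, 2.535, 0.003]
force: [-3.8, -0.5, 8.7]
opening: 0.505
grip_force: 43.0
```

```bash
python3 - <<'E'
from h import *
from station import bot
c,o=wcam(bot);np.savez("pics/w5.npz",**c)
cv2.imwrite("pics/w5.png",cv2.resize(c["pixels"][:,:,::-1],(768,576),interpolation=2));print(o["t"],o["ee_pos"],yaw(o),o["opening"]*85,o["force"],o["wrist_torque"])
E
```

```text
8.5167 [523.34131899 -74.23950755  70.15893884] 17.66011265735121 42.9484694623212 [-3.84876545 -0.50363966  8.70440508] [-0.06481689  0.6218319   0.05791278]
```

View pics/w5.png

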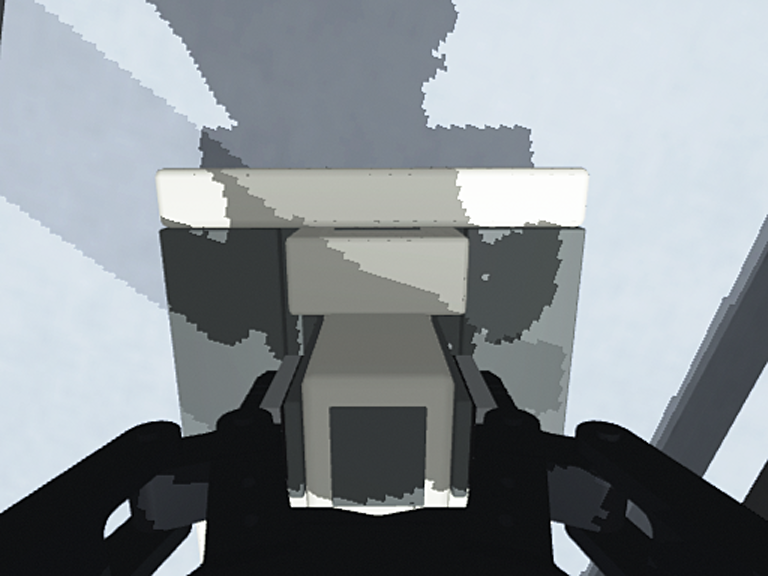

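Both fingers sit on the catches at columns 290 and 470, symmetric about the tower. The opening is 43 mm, so the catches are fully in. I'll lift slowly at first.

>>> arm_command([
  {"x":0,"y":0,"z":0.01,"spin":0},
  {"x":0,"y":0,"z":0.01,"spin":0},
  {"x":0,"y":0,"z":0.01,"spin":0},
  {"x":0,"y":0,"z":0.01,"spin":0},
  {"x":0,"y":0,"z":0.01,"spin":0},
  {"x":0,"y":0,"z":0,"spin":0},
])

```text
t: 9.07
ee_pos: [523.1, -73.8, 88.9]
ee_rot: [1.853, 2.536, 0.002]
force: [-0.2, 0.2, -2.2]
opening: 0.502
grip_force: 42.0
```

>>> arm_command([
  {"x":0,"y":0,"z":0.02,"spin":0},
  {"x":0,"y":0,"z":0.04,"spin":0},
  {"x":0,"y":0,"z":0.05,"spin":0},
  {"x":0,"y":0,"z":0.05,"spin":0},
  {"x":0,"y":0,"z":0.05,"spin":0},
  {"x":0,"y":0,"z":0.05,"spin":0},
  {"x":0,"y":0,"z":0.04,"spin":0},
  {"x":0,"y":0,"z":0.02,"spin":0},
  {"x":0,"y":0,"z":0.01,"spin":0},
])

```text
t: 9.82
ee_pos: [523.1, -74.0, 221.6]
ee_rot: [1.853, 2.535, 0.003]
force: [-0.8, 0.2, -1.6]
opening: 0.503
grip_force: 42.0
```

>>> arm_command([
  {"x":0,"y":0,"z":0,"spin":0},
  {"x":0,"y":0,"z":0,"spin":0},
  {"x":0,"y":0,"z":0,"spin":0},
  {"x":0,"y":0,"z":0,"spin":0},
  {"x":0,"y":0,"z":0,"spin":0},
  {"x":0,"y":0,"z":0,"spin":0},
])

```text
t: 10.32
ee_pos: [522.0, -73.8, 219.4]
ee_rot: [-1.853, -2.536, 0.002]
force: [0.1, 0.4, -1.9]
opening: 0.504
grip_force: 42.0
```

```bash
python3 - <<'E'
from h import *
from station import bot
o=bot.get_obs();print(o["t"],o["ee_pos"],R.from_rotvec(o["ee_rot"]).as_matrix()[:,2],o["opening"]*85,o["force"],o["wrist_torque"],abs(o["qvel"]).max())
a=bot.capture("side")["pixels"][130:300,180:380,::-1];w=bot.capture("wrist")["pixels"][:,:,::-1]
a=cv2.resize(a,(400,340),interpolation=2);w=cv2.resize(w,(400,300));cv2.imwrite("pics/end.png",np.hstack([a,np.vstack([w,np.zeros((40,400,3),np.uint8)])]))
E
```

```text
10.3167 [521.96979435 -73.80763855 219.43936877] [-1.26791223e-03 -4.16333642e-04 -9.99999110e-01] 42.882385673799625 [ 0.13487217  0.41874697 -1.92320211] [ 0.00206321 -0.04548098 -0.02881571] 0.00480953913700623
```

View pics/end.png

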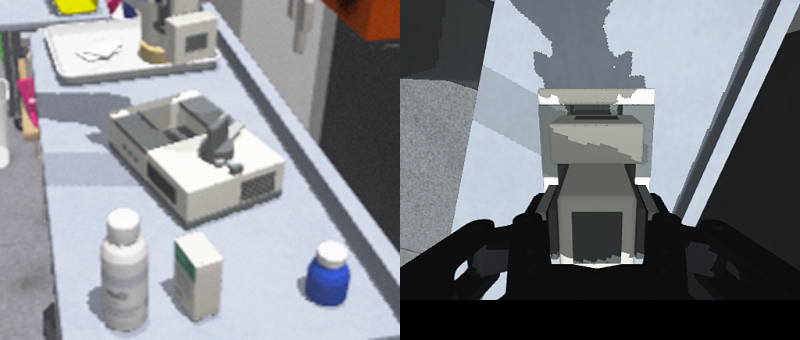

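The well is empty, and the cassette hangs level in the fingers about 149 mm above its seat. The bottle, carton and pot are where they were.

```bash
python3 -c "
from station import bot
print(bot.sign_off())"
```

```text
the job is handed in; nothing more can be done
None
```

Job handed in: I turned the lock knob open to about 1.0 rad, pinched both catches fully in and lifted the cassette about 149 mm, where it is held level and still; the bottle, pot and carton were not touched.

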